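# Set a drip-stand leg to its length mark and squeeze the cam lever shut, keeping hold

### The job

The spring-loaded leg of the drip stand lying in the cradle has to be set to length: reach over the grip just behind its wide foot plate and push the foot out until its pointer stands at the ridge of the length mark on the side rail, with the cam lever still open. Hold it there and only then squeeze the cam lever fully home against the fixed thumb lug, without letting the leg slip off the mark and without disturbing the other things on the table. Do not let go: finish while still squeezing lever and lug and holding the foot at the mark, so that the locking screw can be fitted.

Things in the scene. Friction and masses are not known exactly. Their poses are not given: they have to be found in the camera images.
- cradle: Fixture fixed to the table: plywood board (x -250 to +210 mm, 200 mm wide) with a steel tube lying along its x, axis 50 mm above the table, all under 69 mm. +x is the way the leg comes out, +y to the left of that, z up. Origin: on the table under the tube axis, where the foot plate's near face stands when the leg is in. A length rail runs along x at y = -90 mm, top at 58 mm.
- leg_slide (a joint): how far the leg is out, m: 0 fully in (at the start), up to 0.165. A spring pushes it back in with 4.5 N at 0 rising to 8 N at 0.14 (1 N friction besides); let go, it runs back, even with the lever shut. The foot plate's near face is at cradle x = this value. Foot, pointer, lug, lever and the bridge under them travel with it
- grip_centre (a point): point on the leg 14 mm behind (cradle -x of) the foot plate's near face, at cradle y = 0, 100 mm above the table: the middle of lug and lever once the lever is shut. Lug and tab measure 49 mm over their outsides open (y -16 to +33 mm), 32 mm shut (-16 to +16): fingers centred here and opened to 70 mm or more straddle both and meet both together as they close
- foot_face (a point): upright grey foot plate across the leg's end, 8 mm thick, 120 mm wide (cradle y -60 to +60), 28 to 120 mm above the table, rubber edges on its far side. Fingers standing either side of lug and lever push with their edges against its near face. This point: on that near face, cradle y = 0, 100 mm above the table; axes as the cradle
- pointer (a point): point 11 mm short of the tip of the thin steel pointer (5 mm wide) sticking out of the right end (-y) of the foot plate over the length rail: in the plane of the plate's near face, at cradle y = -90 mm, 76 mm above the table
- mark: length mark: black block 24 x 18 x 8 mm fixed on the rail, with a steel ridge (3 mm wide, across the rail) whose top is 70 mm above the table; 80 to 140 mm out. Origin: middle of the block's underside, straight below the ridge; axes as the cradle. The leg is at its mark when the pointer stands straight over the ridge: pointer x in this frame is 0
- thumb_lug (a point): upright grey plastic lug fixed on the leg, 36 mm along x (from the foot plate's near face back), 10 mm thick, cradle y -16 to -6 mm, 70 to 120 mm above the table. This point: the middle of the lug along x and y, 100 mm above the table; axes as the cradle
- lever_tab (a point): upright grey tab of the cam lever, left of the lug: 34 mm along x (1 to 35 mm behind the foot plate's near face), 10 mm thick, 74 to 120 mm above the table; cradle y +23 to +33 mm open, +6 to +16 shut. The bridge under both reaches 70 mm up (76 under the lever): keep fingertips above 78 mm. This point: the tab's middle in x and y, 100 mm above the table
- cam_slide (a joint): cam lever travel in m: 0 open, 0.017 fully shut against its stop; slides towards the lug (cradle -y), stiff (about 4 N), stays where it is left. Starts between 0 and 0.003
- saline: bystander, leave alone: clear bottle 60 mm wide, 130 mm tall; origin in the centre of its underside
- pill_jar: bystander: white jar 48 mm wide, 70 mm tall; origin in the centre of its underside
- tape_roll: bystander: paper tape roll 84 mm wide, 25 mm tall, lying flat; origin in the centre of its underside
- vial: bystander: amber vial 28 mm wide, 55 mm tall; origin in the centre of its underside
- carton: bystander: carton 100 x 60 x 45 mm; origin in the centre of its underside
- spray: bystander: white bottle 64 mm wide, 170 mm tall; origin in the centre of its underside
- cup: bystander: grey cup 72 mm wide, 80 mm tall; origin in the centre of its underside
- driver: bystander: screwdriver lying flat, origin under its middle

How it is judged:
By the outcome, as a careful person would: the job done as asked, in the order asked, and still so for the second after the job is handed in, while the arm keeps its last pose, push and grip.
It also fails if it takes over 35 s, if anything falls off the work surface, if the arm or the gripper's body presses on something with over 40 N, if the wrist force passes 120 N, or if a joint passes its speed limit or range.

### The arm

A 6-joint arm with a two-finger parallel gripper is mounted at the origin on the work surface. World frame = base frame: x ahead of the robot, y to its left, z up, the work surface at z = 0. Lengths are in m, angles in rad, forces in N, time in s.
With the tool pointing down it reaches from about 0.35 to 1 m from the base axis. Payload 7.1 kg.
Tool frame: the origin (TCP) lies midway between the tips of the shut fingers; the grasp point (between the pads) lies 19 mm behind it; z points along the fingers, y is the line along which they close (so a half turn about z gives the same grasp; the last joint's range is limited). The gripper opens to 85 mm and grips with 20 to 120 N. Pads are 22 mm wide; open, the fingers measure 114 mm over their backs; the gripper's body (76 mm by 85 mm) begins 54 mm behind the grasp point. The pads swing forward as they close: fully open they stand 13 mm farther back than shut.
Start: joints at [1.119, 0.423, 1.63, -0, 1.089, -0.019], TCP at [0.262, 0.567, 0.231] pointing down, gripper open.
Joint ranges: [-3, 3], [-0.9, 2.11], [0.09, 2.58], [-1.31, 4.45], [0.11, 2.69], [-2.54, 2.54]. Speed limits (rad/s): [2.39, 2.39, 3.01, 3.14, 3.14, 3.14].

### API

Orientations are given as a 3x3 rotation matrix whose columns are the frame's x, y, z axes.
In Python, from bench import ctrl, kin, readout, get_image, workorder gives the robot as it stands. Calls block until the motion is done:
- ctrl.movep(position, orientation): joint-space move of the TCP to a pose.
- ctrl.movel(position, rotation=None, vel=0.15, stop_force=None): straight line of the TCP; rotation=None keeps the orientation; vel is the mean speed in m/s. With stop_force (N) it stops when the force on the tool has changed by that much, and returns True; else False.
- ctrl.goto_joints(angles): joint-space move.
- ctrl.ungrasp() and ctrl.clamp(): open the fingers fully, or close them until they stop; the grip force is fixed at half the most.
- ctrl.pause(seconds).
- kin.solve_ik(position, orientation): joint angles nearest the present ones, or None.
- readout.get_obs(): the state.
- get_image(name): name is "scene" or "side" or "wrist"; returns a dict with "frame" (480x640x3 uint8, red, green, blue), "depth" (480x640 float32, m along the optical axis (not along the pixel's ray), 0 where there is no reading), "fx", "fy", "cx", "cy" (pixels), "cam_to_world" (4x4, takes a point from camera to world coordinates); the wrist camera has in their place "tool_from_camera" (4x4, takes a point from camera to tool coordinates, whose origin is the TCP and whose axes are the flange's). Camera axes: x right, y down, z forward; pixel columns grow to the right and rows downward; lengths in m; the calibration is good to about 2 mm. A picture is of the moment at which its call begins: read the wrist's pose just before it.
A pose or a line that the arm cannot do raises ctrl.IKError and nothing moves.
- workorder.close_job(): hands the job in; it is judged then, once.
The state is a dict: "clock": time; "joints": joint angles; "joint_velocities": joint speeds; "joint_efforts": joint torques, N m; "position": TCP position; "tool_rot": TCP orientation; "force": force on the tool from outside, world axes, zero at the start; "torque": the same for the moment, N m; "finger_gap": opening from 0.0 (shut) to 1.0 (fully open); "finger_force": force on a finger pad.
Only numpy, scipy, OpenCV 4.12 (cv2) and the standard library are available. Lean on these libraries where they do the work, as an engineer would, in place of code of your own. Each camera call takes 0.05 s, during which the arm holds its last target. There are 200 camera calls.

## Working session

There is one attempt and no reset: what is moved stays moved. The work goes in short steps, each a Python script; the robot and the scene stay as the last script left them, time stands still between calls to the robot, and variables do not carry over. Pictures are saved under pics/ and viewed, at most 10 in all, crops included, and the job is handed in when it is done.

```bash
mkdir -p pics; ls
python3 - <<'E'
from bench import ctrl,kin,readout,get_image
import cv2,numpy as np
for n in ("scene","side"):
    d=get_image(n); cv2.imwrite(f"pics/{n}0.png",d["frame"][:,:,::-1]); np.savez(f"{n}0.npz",**d)
    print(n,d["fx"],d["cx"],d["cy"],np.round(d["cam_to_world"],3).tolist(),(d["depth"]>0).mean())
print(readout.get_obs())
E
```

```text
pics
scene 443.17238097581435 317.34120720769 245.22748548060324 [[0.751, 0.558, -0.353, 0.986], [0.66, -0.64, 0.393, -0.573], [-0.007, -0.528, -0.849, 1.27], [0.0, 0.0, 0.0, 1.0]] 0.995986328125
side 578.0459743831341 318.7462529214518 238.97007778131896 [[0.756, -0.491, 0.432, -0.162], [-0.654, -0.565, 0.503, -0.807], [-0.003, -0.663, -0.749, 1.255], [0.0, 0.0, 0.0, 1.0]] 0.9961490885416666
{'clock': 0.1, 'joints': array([ 1.11898080e+00,  4.23759954e-01,  1.63061567e+00, -1.58698171e-05,
        1.08860209e+00, -1.90131944e-02]), 'joint_velocities': array([ 0.00085279, -0.00010374, -0.00069286, -0.00026062, -0.00132579,
       -0.00152383]), 'joint_efforts': array([-2.63536558e-04, -5.58432806e+01, -2.82444388e+01, -1.11025190e-04,
        3.02000255e-03,  1.65673725e-05]), 'position': array([0.26190655, 0.56693032, 0.23062539]), 'tool_rot': array([[-9.07797060e-01,  4.19409283e-01, -5.92068353e-04],
       [ 4.19409701e-01,  9.07796197e-01, -1.25221860e-03],
       [ 1.22852943e-05, -1.38507957e-03, -9.99999041e-01]]), 'force': array([-0.34926753, -1.90204066, -0.24632783]), 'torque': array([ 0.0347877 , -0.03649303,  0.03649638]), 'finger_force': 0.0, 'finger_gap': 0.9999634859170029}
```

View pics/scene0.png

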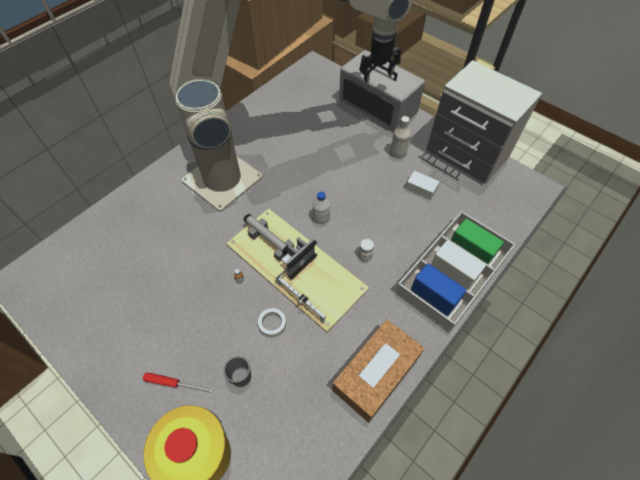

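View pics/side0.png

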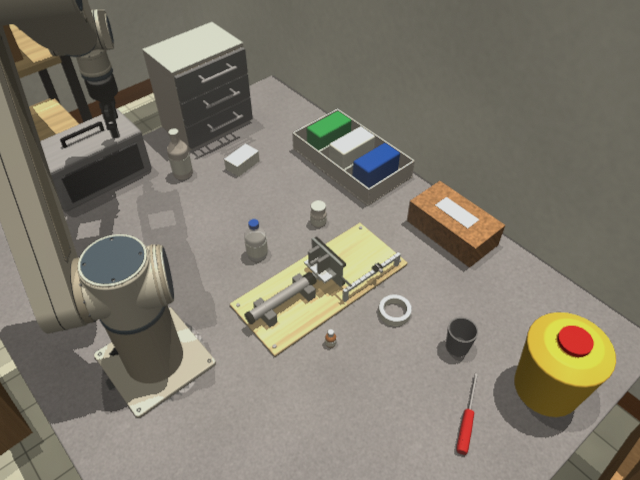

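The boards shows in yellow, at scene px (297,268) and side px (320,290). The tube end is nearer the robot, and the leg comes out away from it. The rail is on the right, with the dark mark near scene (292,290) and side (378,268). The saline bottle and pill jar are to the left of the leg.

```bash
cat > h.py <<'E'
import numpy as np,cv2
def cloud(d,T=None):
    T=d["cam_to_world"] if T is None else T
    v,u=np.mgrid[:480,:640]; z=d["depth"]
    p=np.stack([(u-d["cx"])/d["fx"]*z,(v-d["cy"])/d["fy"]*z,z],-1)
    return p@T[:3,:3].T+T[:3,3]
def C(pose):  # (x,y,yaw)->R,t
    c,s=np.cos(pose[2]),np.sin(pose[2]); return np.array([[c,-s,0],[s,c,0],[0,0,1.]]),np.array([pose[0],pose[1],0])
E
python3 - <<'E'
from h import *
for n in("scene","side"):
    d=np.load(n+"0.npz"); P=cloud(d); hsv=cv2.cvtColor(d["frame"],cv2.COLOR_RGB2HSV)
    m=cv2.inRange(hsv,(18,50,90),(36,255,255))
    m[(P[...,2]<-.01)|(P[...,2]>.04)]=0; m[d["depth"]==0]=0
    k,l,st,c=cv2.connectedComponentsWithStats(cv2.morphologyEx(m,cv2.MORPH_CLOSE,np.ones((9,9))))
    i=1+np.argmax(st[1:,4]); q=P[(l==i)&(m>0)]
    (cx,cy),(w,h),a=cv2.minAreaRect((q[:,:2]*1000).astype(np.float32))
    print(n,st[i],np.median(q[:,2]),cx,cy,w,h,a)
    a=np.radians(a if w>h else a+90)
    for yaw in (a,a+np.pi):
        c,s=np.cos(yaw),np.sin(yaw); o=np.array([cx+20*c,cy+20*s])/1000   # centre is x=-20
        R,t=C((*o,yaw)); L=(P-t)@R
        plate=L[(L[...,2]>.105)&(L[...,2]<.13)&(abs(L[...,0])<.2)&(abs(L[...,1])<.09)]
        rail=L[(L[...,2]>.05)&(L[...,2]<.066)&(abs(L[...,1]+.09)<.02)&(abs(L[...,0])<.25)]
        mk=rail=L[(L[...,2]>.0615)&(L[...,2]<.075)&(abs(L[...,1]+.09)<.015)&(L[...,0]<.2)&(L[...,0]>.06)]
        print(np.round(yaw,4),o,len(plate),np.round(np.percentile(plate,[2,50,98],axis=0),3).tolist() if len(plate) else'',len(mk),np.round(np.percentile(mk,[5,50,95],axis=0),3).tolist() if len(mk) else'')
E
```

```text
scene [ 226  209  143  123 6437] 0.012775682680015388 453.21832275390625 -93.90218353271484 203.2128448486328 470.1326904296875 88.20233917236328
3.1102 [ 0.43322817 -0.09327478] 356 [[-0.063, -0.061, 0.107], [-0.051, -0.0, 0.118], [-0.012, 0.054, 0.124]] 0 
6.2518 [ 0.47320848 -0.09452958] 356 [[-0.028, -0.054, 0.107], [0.011, 0.0, 0.118], [0.023, 0.061, 0.124]] 73 [[0.091, -0.1, 0.062], [0.107, -0.086, 0.066], [0.161, -0.077, 0.072]]
side [ 230  222  178  135 8248] 0.013877990948897745 463.2305908203125 -94.25102233886719 206.06700134277344 473.5873107910156 88.63301086425781
3.1177 [ 0.44323628 -0.0937739 ] 480 [[-0.051, -0.061, 0.107], [-0.035, 0.001, 0.118], [0.0, 0.053, 0.126]] 0 
6.2593 [ 0.4832249  -0.09472815] 480 [[-0.04, -0.053, 0.107], [-0.005, -0.001, 0.118], [0.011, 0.061, 0.126]] 104 [[0.073, -0.1, 0.062], [0.096, -0.087, 0.066], [0.161, -0.078, 0.072]]
```

Run:
```python
from h import *
from bench import ctrl,readout,get_image
d=np.load("side0.npz"); P=cloud(d)
for u,v in((255,240),(318,212)): print(P[v,u])
R,t=C((.478,-.0946,-.028))
Rt=R@np.diag([-1,1,-1.])
ctrl.movep(t+R@[.03,-.02,.28],Rt)
o=readout.get_obs(); d=get_image("wrist"); print(o["clock"],o["position"],np.round(d["tool_from_camera"],3).tolist(),d["fx"],d["cx"],d["cy"])
np.savez("w1.npz",pos=o["position"],rot=o["tool_rot"],**d); cv2.imwrite("pics/w1.png",d["frame"][:,:,::-1])
```

```text
[0.37986652 0.08675766 0.08806351]
[0.58901578 0.06930009 0.06856712]
2.675 [ 0.50759021 -0.11488903  0.27997527] [[-0.0, -0.958, -0.286, 0.073], [1.0, -0.0, -0.0, 0.001], [0.0, -0.286, 0.958, -0.143], [0.0, 0.0, 0.0, 1.0]] 359.78080293175464 321.76354158746057 237.63141266299024
```

View pics/w1.png

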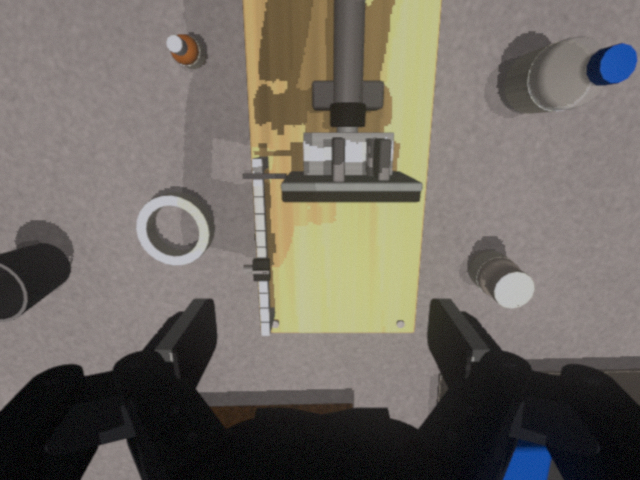

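The wrist view shows these parts:
- Pointer at about (245–290, 176), mark at (261, 268).
- Lug at (338, 158), tab at (382, 158), foot plate at rows 172–200.
- Board front edge at row 332.
- Saline bottle and pill jar well to the left.

Next I'll enlarge the key area.

Run:
```python
from h import *
d=np.load("w1.npz"); f=d["frame"][:,:,::-1]
cv2.imwrite("pics/w1c.png",cv2.resize(f[125:285,235:435],None,fx=3.75,fy=3.75,interpolation=cv2.INTER_CUBIC))
T=np.eye(4);T[:3,:3]=d["rot"];T[:3,3]=d["pos"]; T=T@d["tool_from_camera"]; np.save("T1.npy",T)
def onz(u,v,z):
    r=T[:3,:3]@[(u-d["cx"])/d["fx"],(v-d["cy"])/d["fy"],1]; return T[:3,3]+r*(z-T[2,3])/r[2]
hsv=cv2.cvtColor(d["frame"],cv2.COLOR_RGB2HSV); m=cv2.inRange(hsv,(18,50,90),(36,255,255))
m[380:]=0
# front edge: last yellow row, right edge: last yellow col
us=np.arange(285,410,3); F=np.array([onz(u,np.where(m[:345,u])[0].max()+.5,.013) for u in us])
vs=np.arange(20,310,5); L=np.array([onz(np.where(m[v,:450])[0].max()+.5,v,.013) for v in vs])
vs=np.arange(20,130,5); Rr=np.array([onz(np.where(m[v,200:])[0].min()+199.5,v,.013) for v in vs])
for n,E in(("front",F),("left",L),("right",Rr)):
    vx,vy,x0,y0=cv2.fitLine(E[:,:2].astype(np.float32),cv2.DIST_HUBER,0,.001,.001).ravel()
    print(n,np.degrees(np.arctan2(vy,vx)),x0,y0)
P=cloud(d,T)
for z in((-.01,.008),(.008,.02)): 
    q=P[300:330,280:400]; 
print("board z",np.median(P[230:320,300:400,2]),"table",np.median(P[150:250,440:460,2]))
np.set_printoptions(precision=4,suppress=True)
for r in range(160,204,3): print(r,P[r,300],P[r,400])
```

```text
front 88.415695 0.6851944 -0.11759057
left -1.5301034 0.47880676 0.0059531247
right -1.8439894 0.37962323 -0.1898663
board z 0.012923586895386918 table 0.0008937634939909234
160 [ 0.4661 -0.1376  0.0125] [ 0.469 -0.026  0.014]
163 [ 0.4692 -0.1377  0.0142] [ 0.4725 -0.0255  0.0123]
166 [ 0.4726 -0.1379  0.0131] [ 0.4757 -0.0256  0.0133]
169 [ 0.476  -0.1381  0.0126] [ 0.4791 -0.0254  0.0129]
172 [ 0.4759 -0.1362  0.0445] [ 0.4784 -0.0326  0.0474]
175 [ 0.4759 -0.1347  0.0713] [ 0.4784 -0.0379  0.0726]
178 [ 0.4758 -0.1333  0.0953] [ 0.4782 -0.0426  0.0954]
181 [ 0.4759 -0.1322  0.1148] [ 0.4779 -0.0472  0.117 ]
184 [ 0.4777 -0.1319  0.1203] [ 0.4801 -0.0476  0.1196]
187 [ 0.4802 -0.132   0.1202] [ 0.4823 -0.048   0.1219]
190 [ 0.4829 -0.1322  0.1193] [ 0.4851 -0.0475  0.1198]
193 [ 0.4858 -0.1325  0.117 ] [ 0.4882 -0.0468  0.1169]
196 [ 0.4885 -0.1326  0.1166] [ 0.4909 -0.0466  0.1166]
199 [ 0.4911 -0.1327  0.1164] [ 0.4933 -0.0468  0.1177]
202 [ 0.5135 -0.1397  0.0135] [ 0.5172 -0.0237  0.011 ]
```

View pics/w1c.png

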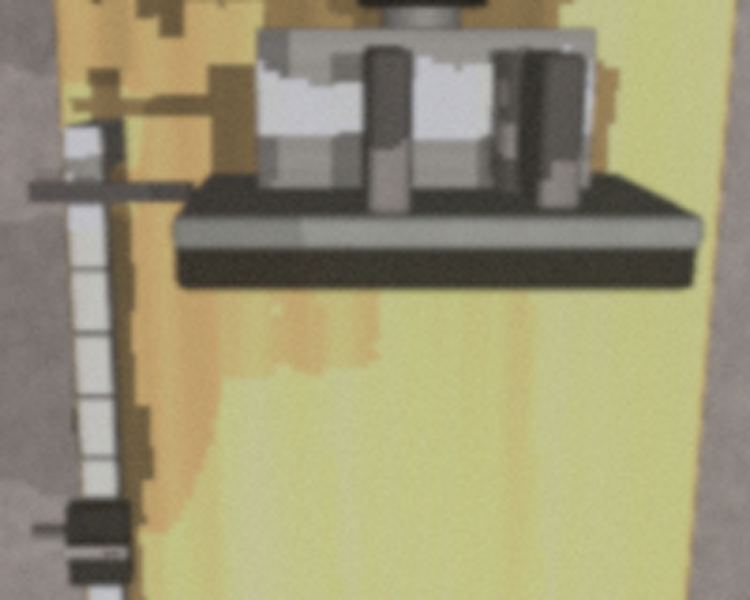

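Crop: pointer bar centre is at crop (85,190), i.e. px (257.7,175.7). The mark ridge is at crop (97,551), i.e. px (260.9,271.9).

Run:
```python
from h import *
np.set_printoptions(precision=4,suppress=True)
d=np.load("w1.npz"); T=np.load("T1.npy")
def onz(u,v,z):
    r=T[:3,:3]@[(u-d["cx"])/d["fx"],(v-d["cy"])/d["fy"],1]; return T[:3,3]+r*(z-T[2,3])/r[2]
R,t=C((.477,-.094,-.0275))
g=d["frame"][...,:].mean(2)
print(g[262:284,256:266].mean(1).astype(int), g[168:184,246:252].mean(1).astype(int))
for n,u,v,z in(("ptr",257.7,175.7,.078),("ridge",260.9,271.9,.07),("lug top",(235+388/3.75),125+45/3.75,.12),("tab",(235+562/3.75),125+50/3.75,.12),("plateL",235+177/3.75,182.5,.12),("plateR",235+700/3.75,182.5,.12)):
    print(n,R.T@(onz(u,v,z)-t))
```

```text
[ 55  55  56  55  55  53  49  52  85 127 130 115  80  60  57  57  56  59
  81 129 165 173] [133 130 120 117 111  94  83  82  81  82  94 121 132 131 125 121]
ptr [-0.0002 -0.0806  0.078 ]
ridge [ 0.1016 -0.0838  0.07  ]
lug top [-0.0364 -0.006   0.12  ]
tab [-0.0353  0.0318  0.12  ]
plateL [ 0.0005 -0.0529  0.12  ]
plateR [0.0005 0.0645 0.12  ]
```

Run:
```python
from h import *
from bench import ctrl,readout,get_image
R,t=C((.477,-.089,-.0275)); Rt=R@np.diag([-1,1,-1.])
ctrl.movep(t+R@[-.03,0,.19],Rt)
print(ctrl.movel(t+R@[-.03,0,.085],vel=.1,stop_force=12))
o=readout.get_obs(); print(o["clock"],o["force"])
f0=o["force"]
print(ctrl.movel(t+R@[.06,0,.085],vel=.06,stop_force=25))
print(ctrl.movel(t+R@[.084,0,.085],vel=.04,stop_force=25))
o=readout.get_obs(); d=get_image("wrist"); print(o["clock"],R.T@(o["position"]-t),R.T@(o["force"]-f0))
np.savez("w2.npz",pos=o["position"],rot=o["tool_rot"],**d); cv2.imwrite("pics/w2.png",d["frame"][:,:,::-1])
```

```text
False
4.45 [-1.00231981 -0.40657787 -0.62372182]
False
False
6.85 [0.08290545 0.00019865 0.08460427] [-5.1851527   0.21259071  4.60500079]
```

View pics/w2.png

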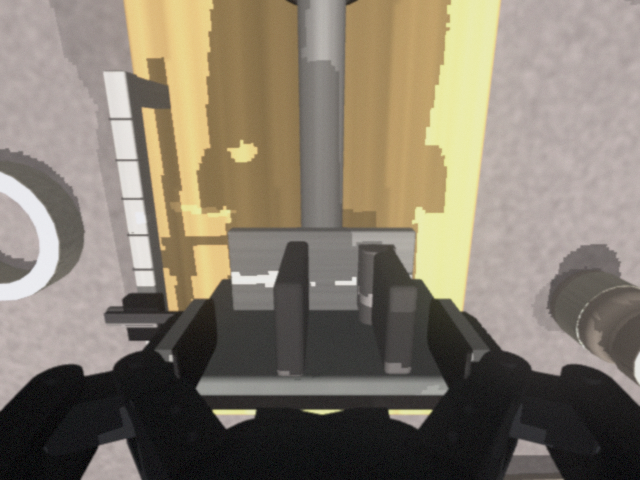

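Fingers straddle lug (278–308) and tab (375–410), centred to about 1 mm. The pointer at (105–180, 316) lies over the mark block (125–165, 293–340). I'll zoom in there.

Run:
```python
from h import *
d=np.load("w2.npz"); f=d["frame"][:,:,::-1]
cv2.imwrite("pics/w2c.png",cv2.resize(f[280:350,95:195],None,fx=8,fy=8,interpolation=cv2.INTER_CUBIC))
from bench import get_image
import bench
for n in("scene","side"):
    s=get_image(n); np.savez(n+"2.npz",**s)
T=np.eye(4);T[:3,:3]=d["rot"];T[:3,3]=d["pos"]; T=T@d["tool_from_camera"]; P=cloud(d,T)
R,t=C((.477,-.089,-.0275)); L=(P-t)@R
np.set_printoptions(precision=4,suppress=True)
for u in (110,118,130,135,140,150): 
    print(u,[tuple(np.round(L[v,u]*1000,1)) for v in range(292,342,4)])
print(L[340:370:6,230],L[340:370:6,350])
```

```text
110 [(np.float64(116.6), np.float64(-145.2), np.float64(1.1)), (np.float64(119.5), np.float64(-145.7), np.float64(1.2)), (np.float64(122.5), np.float64(-146.1), np.float64(1.3)), (np.float64(125.4), np.float64(-146.4), np.float64(1.7)), (np.float64(96.3), np.float64(-106.6), np.float64(63.5)), (np.float64(10.6), np.float64(0.6), np.float64(228.3)), (np.float64(92.5), np.float64(-97.4), np.float64(78.7)), (np.float64(94.6), np.float64(-97.8), np.float64(78.6)), (np.float64(104.7), np.float64(-107.3), np.float64(64.8)), (np.float64(144.3), np.float64(-149.7), np.float64(1.4)), (np.float64(147.5), np.float64(-150.2), np.float64(1.4)), (np.float64(151.7), np.float64(-151.7), np.float64(-0.1)), (np.float64(154.3), np.float64(-151.6), np.float64(0.8))]
118 [(np.float64(116.8), np.float64(-140.0), np.float64(0.5)), (np.float64(119.6), np.float64(-140.3), np.float64(0.9)), (np.float64(122.6), np.float64(-140.6), np.float64(1.2)), (np.float64(125.4), np.float64(-140.8), np.float64(1.7)), (np.float64(96.5), np.float64(-102.8), np.float64(63.1)), (np.float64(91.6), np.float64(-94.7), np.float64
[... 2977 characters left out ...]
, np.float64(-79.4), np.float64(77.3)), (np.float64(93.2), np.float64(-79.6), np.float64(77.4)), (np.float64(94.7), np.float64(-79.3), np.float64(78.4)), (np.float64(100.8), np.float64(-83.3), np.float64(71.5)), (np.float64(106.0), np.float64(-86.4), np.float64(66.3)), (np.float64(107.7), np.float64(-86.1), np.float64(67.4)), (np.float64(110.4), np.float64(-86.8), np.float64(66.7)), (np.float64(76.1), np.float64(-55.6), np.float64(124.7))]
[[ 0.0932 -0.0373  0.0976]
 [ 0.0937 -0.0364  0.1011]
 [ 0.0939 -0.0355  0.1051]
 [ 0.0936 -0.0344  0.1094]
 [ 0.0942 -0.0338  0.1122]] [[0.0942 0.0125 0.096 ]
 [0.0939 0.0121 0.1009]
 [0.0938 0.0118 0.1053]
 [0.0942 0.0115 0.1086]
 [0.0936 0.0112 0.1131]]
```

View pics/w2c.png

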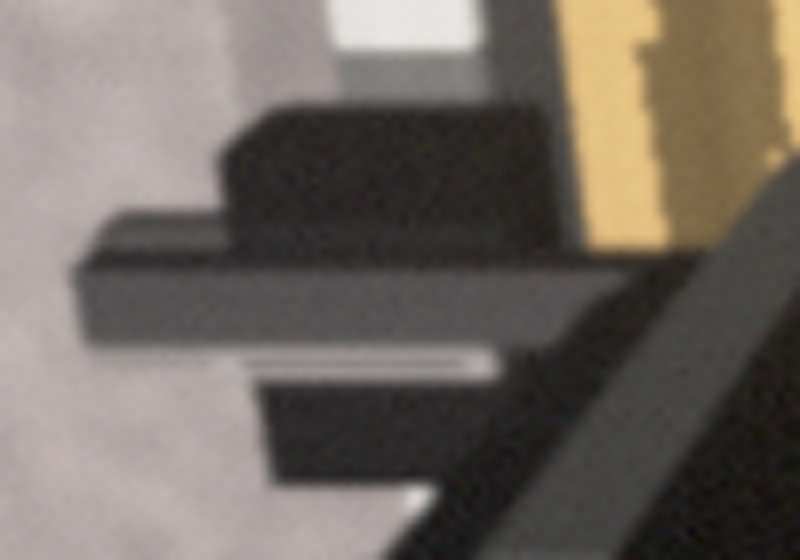

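From the same-view depth, the mark block spans x 89.2 to about 113 mm, so the ridge is at about 101.2 mm. The pointer is at 93.8 mm, so the leg needs another 7.4 mm.

```bash
cat >> h.py <<'E'
R,t=C((.477,-.089,-.0275))
def meas(o,d):
    T=np.eye(4);T[:3,:3]=o["tool_rot"];T[:3,3]=o["position"]; T=T@d["tool_from_camera"]; L=((cloud(d,T)-t)@R*1000)[280:360,100:200].reshape(-1,3)
    x,y,z=L.T
    b=(abs(z-64.2)<1.5)&(y>-96)&(y<-82)&(x>80)&(x<93); far=(abs(z-67)<1.5)&(y>-96)&(y<-84)&(x<118)
    p=(z>76)&(z<80)&(y>-100)&(y<-83)&(x>70)&(x<120)
    F=((cloud(d,T)-t)@R*1000)[:,:].reshape(-1,3); F=F[(abs(F[:,1])<28)&(F[:,2]>92)&(F[:,2]<115)&(F[:,0]>80)&(F[:,0]<115)]
    h,e=np.histogram(F[:,0],np.arange(80,115,.5)); k=h.argmax()
    q=lambda a,s:np.round(np.percentile(a,s),1) if len(a) else None
    print("block near",q(x[b],[10,50]),"block far",q(x[far],[95,99]),"ptr",q(x[p],[3,50,97]),"plate",e[k]+.25,
      "tcp",np.round(R.T@(o["position"]-t)*1000,1),"F",np.round(R.T@o["force"],1),"gap",o["finger_gap"],o["finger_force"],"t",o["clock"])
E
python3 - <<'E'
from h import *
from bench import ctrl,readout,get_image
d=np.load("w2.npz"); meas(dict(position=d["pos"],tool_rot=d["rot"],force=np.zeros(3),finger_gap=0,finger_force=0,clock=0),d)
ctrl.movel(t+R@[.0914,0,.085],vel=.02); ctrl.pause(.3)
o=readout.get_obs(); d=get_image("wrist"); meas(o,d); np.savez("w3.npz",**d)
s=get_image("scene");e=get_image("side")
a=cv2.resize(d["frame"][280:350,95:195],(400,280),interpolation=cv2.INTER_CUBIC)
W=np.zeros((600,800,3),np.uint8); W[:280,:400]=a
for s_,X,Y in((s,400,0),(e,0,300),):
    M=np.linalg.inv(s_["cam_to_world"]); p=M@np.r_[t+R@[.1,-.09,.07],1]; u=int(p[0]/p[2]*s_["fx"]+s_["cx"]);v=int(p[1]/p[2]*s_["fy"]+s_["cy"])
    W[Y:Y+280,X:X+400]=cv2.resize(s_["frame"][v-17:v+18,u-25:u+25],(400,280),interpolation=cv2.INTER_CUBIC)
W[300:580,400:]=cv2.resize(e["frame"][210:350,280:480],(400,280))
cv2.imwrite("pics/m3.png",W[:,:,::-1])
E
```

```text
block near [88.9 89.3] block far [111.9 112.8] ptr [90.9 93.  95.9] plate 93.75 tcp [82.9  0.2 84.6] F [0. 0. 0.] gap 0 0 t 0
block near [89.1 89.4] block far [112.4 113.2] ptr [ 98.1 100.4 103.6] plate 100.75 tcp [90.1  0.2 84.6] F [-7.1 -0.5  4.3] gap 1.0012885550888606 3.1744755059480667 t 7.8167
```

View pics/m3.png

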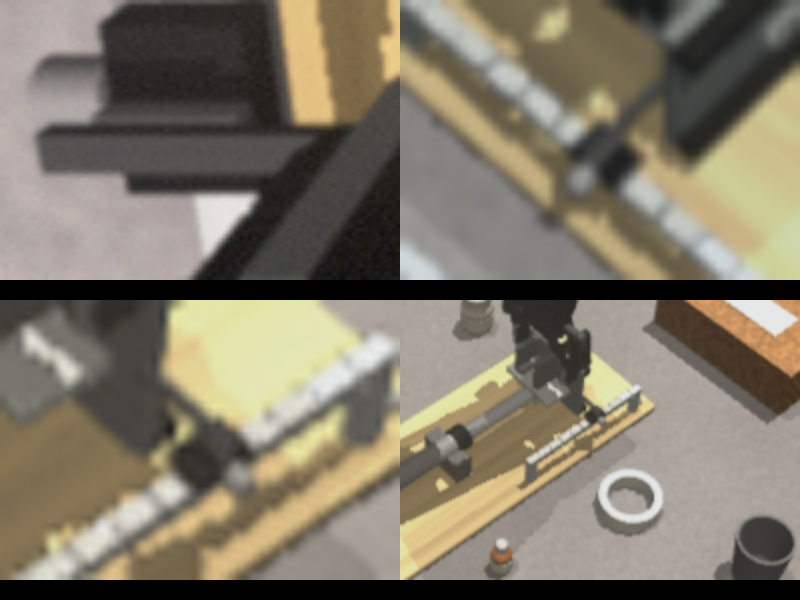

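In the wrist crop the pointer stands over the middle of the block. The grey ridge strip shows just behind the pointer, at px rows 305.7–310.5. I'll cast those rows onto the ridge height.

Run:
```python
from h import *
from bench import readout
d=np.load("w3.npz"); o=readout.get_obs()
T=np.eye(4);T[:3,:3]=o["tool_rot"];T[:3,3]=o["position"]; T=T@d["tool_from_camera"]
def onz(u,v,z):
    r=T[:3,:3]@[(u-d["cx"])/d["fx"],(v-d["cy"])/d["fy"],1]; return R.T@(T[:3,3]+r*(z-T[2,3])/r[2]-t)*1000
L=(cloud(d,T)-t)@R*1000
g=d["frame"].mean(2)[:,132:150].mean(1)
for v in range(280,332): 
    print(v,int(g[v]),"z66:%.1f z70:%.1f z78.5:%.1f"%tuple(onz(140,v,z)[0] for z in(.066,.07,.0785)),np.round(np.median(L[v,135:148],0),1))
w=np.load("w2.npz"); T=np.eye(4);T[:3,:3]=w["rot"];T[:3,3]=w["pos"]; T=T@w["tool_from_camera"]
g=w["frame"].mean(2)[:,130:150].mean(1)
for v in range(320,332): print(v,int(g[v]),"%.1f"%onz(140,v,.07)[0])
```

```text
280 81 z66:87.1 z70:85.4 z78.5:81.7 [ 89.4 -90.5  60.6]
281 48 z66:87.6 z70:85.9 z78.5:82.2 [ 89.5 -89.8  61.6]
282 42 z66:88.1 z70:86.4 z78.5:82.7 [ 89.4 -89.1  63.1]
283 41 z66:88.7 z70:86.9 z78.5:83.2 [ 89.3 -88.1  64.5]
284 41 z66:89.2 z70:87.4 z78.5:83.7 [ 89.5 -87.8  65.4]
285 43 z66:89.7 z70:88.0 z78.5:84.2 [ 89.5 -87.   66.5]
286 46 z66:90.3 z70:88.5 z78.5:84.7 [ 89.8 -87.6  67. ]
287 50 z66:90.8 z70:89.0 z78.5:85.2 [ 90.3 -87.2  67.1]
288 50 z66:91.3 z70:89.5 z78.5:85.7 [ 90.7 -87.2  67.3]
289 51 z66:91.9 z70:90.0 z78.5:86.2 [ 91.6 -87.5  66.5]
290 50 z66:92.4 z70:90.5 z78.5:86.6 [ 92.1 -87.8  66.6]
291 49 z66:92.9 z70:91.1 z78.5:87.1 [ 92.7 -87.6  66.5]
292 49 z66:93.5 z70:91.6 z78.5:87.6 [ 92.9 -87.8  67.1]
293 50 z66:94.0 z70:92.1 z78.5:88.1 [ 93.5 -87.8  67. ]
294 47 z66:94.5 z70:92.6 z78.5:88.6 [ 94.1 -88.   66.9]
295 43 z66:95.1 z70:93.2 z78.5:89.1 [ 94.9 -87.6  66.4]
296 40 z66:95.6 z70:93.7 z78.5:89.6 [ 95.2 -88.   66.9]
297 40 z66:96.2 z70:94.2 z78.5:90.1 [ 95.9 -88.4  66.5]
298 39 z66:96.7 z70:94.8 z78.5:90.6 [ 96.2 -87.9  67.1]
299 39 z66:97.2 z70:95.3 z78.5:91.1 
[... 1351 characters left out ...]
 67 z66:110.5 z70:108.3 z78.5:103.4 [109.8 -88.6  67.3]
324 51 z66:111.1 z70:108.8 z78.5:103.9 [110.5 -89.9  67. ]
325 44 z66:111.7 z70:109.4 z78.5:104.5 [111.1 -90.3  67. ]
326 44 z66:112.3 z70:109.9 z78.5:105.0 [111.6 -90.6  67.1]
327 64 z66:112.8 z70:110.5 z78.5:105.5 [112.4 -90.4  66.8]
328 118 z66:113.4 z70:111.0 z78.5:106.0 [113.1 -91.2  66.5]
329 168 z66:114.0 z70:111.6 z78.5:106.6 [ 152.  -128.3    1.8]
330 183 z66:114.5 z70:112.2 z78.5:107.1 [ 153.1 -128.1    1.3]
331 184 z66:115.1 z70:112.7 z78.5:107.6 [ 154.1 -128.2    0.9]
320 84 99.5
321 85 100.0
322 95 100.6
323 126 101.1
324 147 101.7
325 137 102.2
326 146 102.8
327 109 103.3
328 61 103.9
329 45 104.4
330 42 105.0
331 42 105.6
```

The ridge centre is at 101.35 mm and the pointer at 100.9 mm, so I'll nudge 0.5 mm and squeeze.

Run:
```python
from h import *
from bench import ctrl,readout,get_image
ctrl.movel(t+R@[.0919,0,.085],vel=.01); ctrl.pause(.3)
o=readout.get_obs(); meas(o,get_image("wrist"))
ctrl.clamp(); ctrl.pause(.3)
o=readout.get_obs(); d=get_image("wrist"); meas(o,d); np.savez("w4.npz",pos=o["position"],rot=o["tool_rot"],**d)
cv2.imwrite("pics/w4.png",d["frame"][:,:,::-1])
```

```text
block near [89.1 89.5] block far [112.  112.9] ptr [ 98.4 100.7 103.9] plate 101.25 tcp [90.4  0.2 84.6] F [-7.3 -0.4  5.3] gap 0.9939703358267897 3.644650988280773 t 8.5167
block near [89.2 89.5] block far [112.1 112.7] ptr [ 99.1 101.3 104.3] plate 101.75 tcp [91.  -0.5 85.2] F [-6.2 -5.5  8.6] gap 0.35563396524205254 63.83015664294362 t 9.4167
```

View pics/w4.png

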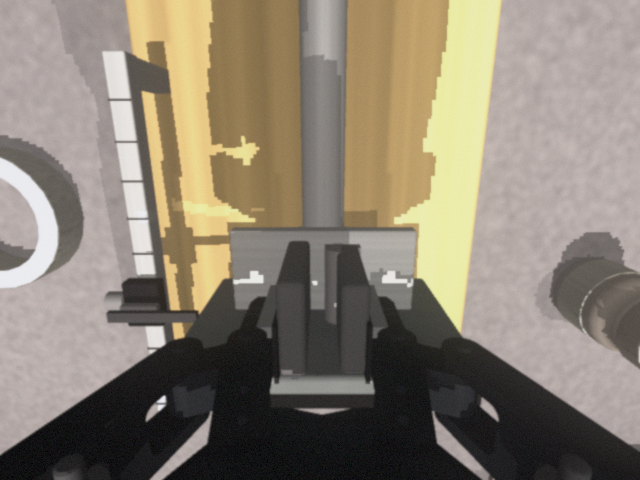

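The lever now stands against its stop: lug at cols 278–308, tab at 338–370. The pointer is over the mark, within about 0.4 mm. I'll check the tab's position and that nothing is creeping, then hand in.

Run:
```python
from h import *
from bench import ctrl,readout,get_image,workorder
ctrl.pause(.5)
o=readout.get_obs(); d=get_image("wrist"); meas(o,d)
T=np.eye(4);T[:3,:3]=o["tool_rot"];T[:3,3]=o["position"]; T=T@d["tool_from_camera"]
L=((cloud(d,T)-t)@R*1000).reshape(-1,3)
q=L[(abs(L[:,2]-119)<3)&(abs(L[:,1])<45)&(L[:,0]>68)&(L[:,0]<82)]
l=q[q[:,1]<0,1]; r=q[q[:,1]>0,1]
print("lug y",np.percentile(l,[3,97]),"tab y",np.percentile(r,[3,97]))
ok=np.percentile(r,97)-np.percentile(l,3)<34.5
print(ok)
if ok: print(workorder.close_job())
```

```text
block near [89.1 89.5] block far [112.1 112.6] ptr [ 99.1 101.4 104.4] plate 101.75 tcp [91.1 -0.5 85.2] F [-6.  -5.1  8.4] gap 0.3532294884619912 63.82727835327387 t 9.9667
lug y [-20.37410872  -5.74434861] tab y [ 6.27741746 20.20134398]
False
```

The outer readings include the finger pads. The inner faces at −5.7 and +6.3 mm give the 12 mm gap of a fully shut lever, so I'm handing in.

```bash
python3 -c "
from bench import workorder; print(workorder.close_job())"
```

```text
the job is handed in; nothing more can be done
None
```

I pushed the foot out to the length mark (pointer within about 0.5 mm of the ridge), then squeezed the cam lever fully shut, and handed the job in at about 10 s on the robot's clock with the arm still holding the foot and squeezing lever and lug.

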